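Raise the lab jack until it just touches the clamped flask

ROBOT

A 6-joint arm with a two-finger parallel gripper is mounted at the origin on a cart in front of the work surface, level with it; the furniture and walls round the work are solid. World frame = base frame: x ahead of the robot, y to its left, z up, the work surface at z = 0. Lengths are in mm, angles in degrees, forces in N, time in s.
With the tool pointing down it reaches from about 300 to 1000 mm from the base axis. Payload 5.1 kg.
Tool frame: the origin (TCP) lies midway between the tips of the shut fingers; the grasp point (between the pads) lies 19 mm behind it; z points along the fingers, y is the direction in which the jaws open and shut (so a half turn about z gives the same grasp; the last joint's range is limited). The gripper opens to 95 mm and grips with 3 to 60 N. Pads are 20 mm wide; open, the fingers measure 119 mm over their backs; the gripper's body (75 mm by 180 mm) begins 59 mm behind the grasp point.
Start: joints at [64.309, 7.093, 94.555, -0, 78.352, -4.733], TCP at [232.522, 606.974, 188.356] pointing down, gripper open.
Joint ranges: [-149.61, 149.61], [-58.7, 133.49], [1.44, 155.28], [-77.14, 257.14], [18.33, 153.61], [-166.67, 166.67]. Speed limits (degrees/s): [147.25, 147.25, 180, 180, 180, 180].

INTERFACE

Orientations are given as a 3x3 rotation matrix whose columns are the frame's x, y, z axes.
In Python, from workcell import env, viewer, ticket gives the robot as it stands.
- The arm moves only by the tool servo_tool, never from a script. Its argument "deltas" is a list of rows, each a list of 7 numbers: the shift along the tool's x, y, z in mm, then the turn, a rotation vector about the tool's x, y, z in rad, then the closure, from -1 (fully open) to 1 (shut), so that 0 is half open. A call has 1 to 8 rows; each row shifts and turns the commanded pose from where the row before left it, along the tool's axes as they then stand; what a row does not reach is not made up. A row lasts 1/8 s, in which the tool goes at most 62.5 mm and 10.7 degrees, less where a joint would pass 70% of its speed; a pose out of reach is approached as far as the arm can. A call with a gripper value outside its range is refused whole. The fingers move at their own pace and stop on an object; "force" is the grip in N (left out, the last holds). Time passes only in rows, so rows that do not move let the fingers close. It gives the time, the measured TCP pose, the force and the opening at its end, in the units of the state.
- env.get_obs(): the state, without advancing time (a new reading comes with each control period).
- viewer.capture(name): name is "scene" or "top" or "wrist"; returns a dict with "image" (420x560x3 uint8, red, green, blue), "fx", "fy", "cx", "cy" (pixels), "R" (3x3) and "t" (3): a world point X has camera coordinates R X + t; the wrist camera has in their place "tool_from_camera" (4x4, takes a point from camera to tool coordinates, whose origin is the TCP and whose axes are the flange's). Camera axes: x right, y down, z forward; pixel columns grow to the right and rows downward; lengths in mm; the calibration is good to about 2 mm. A picture is of the moment at which its call begins: read the wrist's pose just before it. There is no depth.
- ticket.job_done(): hands the job in, once; it reports no verdict.
The state is a dict: "time": time; "joint_positions": joint angles; "joint_velocities": joint speeds; "effort": joint torques, N m; "position": TCP position; "tool_rot": TCP orientation; "ft_force": force on the tool from outside, world axes, zero at the start; "ft_torque": the same for the moment, N m; "gripper_width": finger opening in mm.
Only numpy, scipy, OpenCV 4.12 (cv2) and the standard library are available. Lean on these libraries where they do the work, as an engineer would, in place of code of your own. Each camera call takes 0.05 s, during which the arm holds its last target.

TASK

A foil-wrapped flask hangs in a clamp above the lab jack; wind the jack up with its black knob until the platform just touches the underside of the flask: it must truly touch, but not press hard on it. The flask hangs at a different height each time, so feel for the contact as you turn. Then let go, leaving the things around where they stand.

Things in the scene. Friction and masses are not known exactly. Their poses are not given: they have to be found in the camera images.
- jack: screw lab jack, fixed: aluminium base 130 x 110 mm, scissor links, steel platform, and in front a gear housing (56 x 56 mm, 40 mm high) with an upright spindle. Origin on the bench top under the centre of the base and platform; x points from the knob to the platform. The knob's axis is 170 mm from the origin along -x
- knob_grip (a point): grip point of the black knob on its upright axis, 94 mm above the bench. The knob is an upright bar 70 mm long (point x), 14 mm thick (point y), 36 mm high, on a round flange 66 mm across; flange top 24 mm below this point, bar top 12 mm above it. The point turns with the bar. Nothing stands within 110 mm of the axis at or above the bar's height
- knob (a joint): knob angle (rad), grows clockwise seen from above, range -0.2 to 6.2; clockwise raises the platform 8 mm per radian, without play. Turning takes about 0.17 N m, plus 0.008 N m for each newton with which the platform presses on the flask. It stays where it is left
- platform: steel platform of the jack, 130 x 110 mm, 9 mm thick; origin at the centre of its level top face, z up. It starts 12 to 36 mm below the flask. The flask's clamp gives a little: from the first touch the force grows by about 5 N per 0.1 rad of knob; more than 25 N is too hard for the flask
- stand: stand behind the jack, fixed: grey foot plate 120 x 180 x 14 mm, steel rod 12 mm thick, 340 mm high. Origin on the bench plane straight below the axis of the flask that its clamp holds (the rod stands 135 mm along +x); it tells nothing of the flask's height, which differs from case to case. Flask: foil-wrapped, 68 mm wide, 78 mm high, flat underside
- wash_bottle: bystander: clear wash bottle, 74 x 97 x 224 mm with its spout, loose; origin under its middle
- petri_dish: bystander: covered petri dish, 91 mm across, 17 mm high, loose; origin under its middle
- tape_dispenser: bystander: tape dispenser, 61 x 136 x 80 mm, loose; origin under its middle

How it is judged (in metres and radians):
At the end, for the whole second after the job is handed in: the platform touches the flask with more than 0.5 N and less than 25 N, and the knob is at rest and stays so (contact force between platform and stand between 0.5 and 25 N and velocity of joint knob between -0.05 and 0.05 rad/s).
It fails at once if the platform presses on the flask with more than 32 N (contact force between platform and stand above 32 N).
It fails at once if the wash bottle is shifted by more than 30 mm (distance of wash_bottle from where it was at the start of the episode above 0.03 m).
It fails at once if the petri dish is shifted by more than 30 mm (distance of petri_dish from where it was at the start of the episode above 0.03 m).
It fails at once if the tape dispenser is shifted by more than 30 mm (distance of tape_dispenser from where it was at the start of the episode above 0.03 m).
It also fails if it takes over 72 s, if anything falls off the work surface, if the arm or the gripper's body presses on something with over 40 N, if the wrist force passes 120 N, or if a joint passes its speed limit or range.

## Working session

There is one attempt and no reset: what is moved stays moved. The work goes in short steps, Python scripts to look and compute and a tool call to move; the robot and the scene stay as the last step left them, time stands still between calls to the robot, and variables do not carry over. Pictures are saved under pics/ and viewed, and the job is handed in when it is done.

Besides the shell and the picture viewer there is one more tool, called after "Call:" as name([rows], argument=value, ...), one row to a line, values as JSON. servo_tool: Moves the arm, as the interface text tells. Its arguments: {"type":"object","properties":{"deltas":{"type":"array","items":{"type":"array","items":{"type":"number"}}},"force":{"type":"number"}},"required":["deltas"]}

```bash
mkdir -p pics
cat > h.py <<'E'
from workcell import env, viewer, ticket
import numpy as np, cv2
def cap(n,f):
    o=env.get_obs(); c=viewer.capture(n); cv2.imwrite('pics/'+f,c['image'][:,:,::-1]); return o,c
def ray(c,u,v,o=None):
    d=np.array([(u-c['cx'])/c['fx'],(v-c['cy'])/c['fy'],1.])
    if 'R' in c and c['R'] is not None:
        R=np.array(c['R']);t=np.array(c['t']);return -R.T@t,R.T@d
    T=np.array(c['tool_from_camera']);Rw=np.array(o['tool_rot']);p=np.array(o['position'])
    return p+Rw@T[:3,3],Rw@T[:3,:3]@d
def plane(c,u,v,z,o=None):
    p,d=ray(c,u,v,o);return p+d*(z-p[2])/d[2]
E
python3 - <<'E'
from h import *
import pickle
for n in ['scene','top','wrist']:
    o,c=cap(n,n+'0.png'); pickle.dump((o,c),open(n+'0.pkl','wb'))
print(o)
E
```

```text
{'time': 0.1, 'joint_positions': array([ 6.43061144e+01,  7.12897827e+00,  9.46276079e+01, -3.12953940e-04,
        7.83516765e+01, -4.73143553e+00]), 'joint_velocities': array([-0.01356804, -0.2447607 , -0.17931754, -0.07727661, -0.00560351,
       -0.1150219 ]), 'effort': array([-1.10982368e-03, -4.18879795e+01, -3.61097968e+01,  7.75903347e-02,
        4.61044873e-02, -7.57826842e-05]), 'position': array([232.27803534, 606.39282295, 187.20490721]), 'tool_rot': array([[-9.33815424e-01,  3.57754231e-01, -8.14413642e-04],
       [ 3.57755126e-01,  9.33813880e-01, -1.70502746e-03],
       [ 1.50529974e-04, -1.88354160e-03, -9.99998215e-01]]), 'ft_force': array([ 0.1653411 ,  0.35120831, -0.7655086 ]), 'ft_torque': array([-0.02734491, -0.01327925,  0.026967  ]), 'gripper_width': 94.82193849300239}
```

View pics/scene0.png

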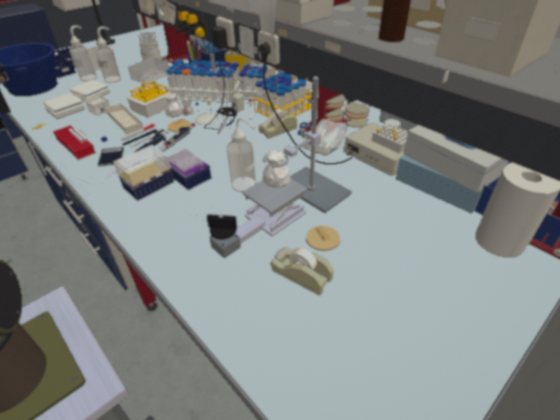

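View pics/top0.png

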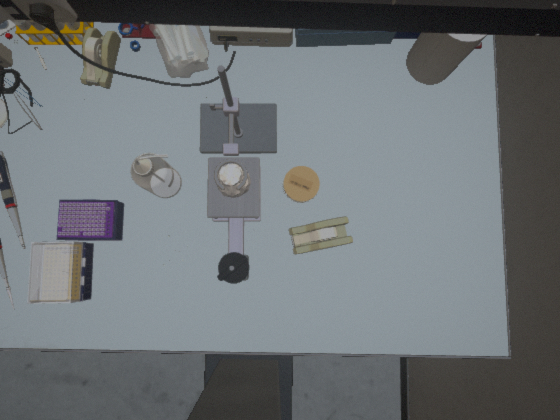

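View pics/wrist0.png

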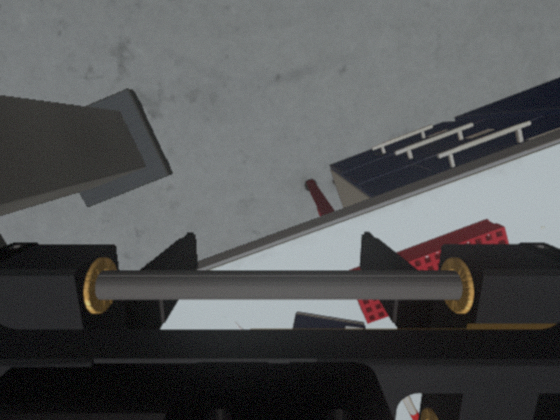

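The scene view shows the jack with its black knob at about (222,227). In the top view the round knob is at about (233,268), the platform at (234,187), the flask at (232,177), the dish at (301,184), the tape at (321,235) and the bottle at (158,175). I'll zoom in on the knob.

Run:
```python
import pickle
from h import *
o,c=pickle.load(open('top0.pkl','rb')); o2,s=pickle.load(open('scene0.pkl','rb'))
a=cv2.resize(c['image'][235:295,200:280],None,fx=8,fy=8,interpolation=cv2.INTER_CUBIC)[:,:,::-1]
b=cv2.resize(s['image'][190:270,190:290],None,fx=6,fy=6,interpolation=cv2.INTER_CUBIC)[:,:,::-1]
cv2.imwrite('pics/za.png',a);cv2.imwrite('pics/zb.png',b)
for n,cc in (('top',c),('scene',s)):
    p,d=ray(cc,280,210);print(n,p.round(),d.round(3),cc['fx'])
g=cv2.cvtColor(c['image'],cv2.COLOR_RGB2GRAY)
m=(g<60).astype('uint8'); n,l,st,ce=cv2.connectedComponentsWithStats(m)
for i in range(1,n):
    if 200<ce[i][0]<280 and 240<ce[i][1]<300: print(st[i],ce[i],plane(c,*ce[i],70).round(1),plane(c,*ce[i],94).round(1))
print('platform',plane(c,234,187,100).round(), 'stand/flask top',plane(c,232,177,200).round())
```

```text
top [504. -89. 952.] [ 0.124 -0.015 -0.992] 412.87317076242954
scene [ 155. -588.  696.] [ 0.499  0.56  -0.661] 382.1220686599909
[218 253  30  30 691] [233.14037627 267.6845152 ] [489.1  -5.6  70. ] [489.5  -7.9  94. ]
platform [656.  -4. 100.] stand/flask top [657. -10. 200.]
```

View pics/za.png

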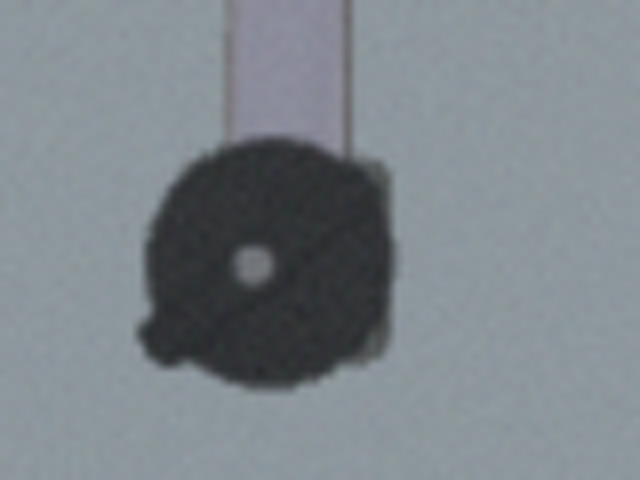

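View pics/zb.png

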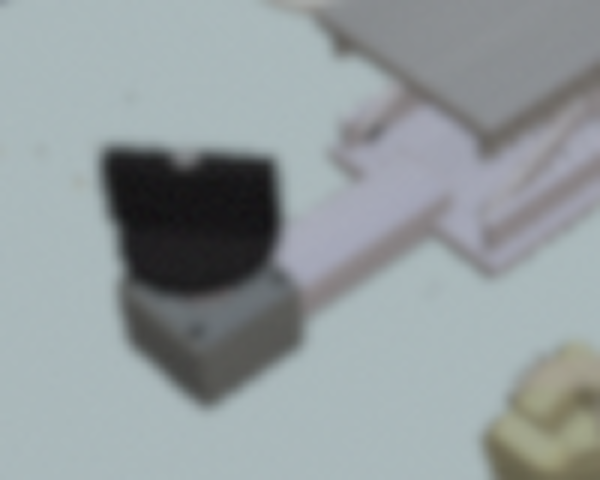

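Run:
```python
import pickle
from h import *
o,c=pickle.load(open('top0.pkl','rb')); o2,s=pickle.load(open('scene0.pkl','rb'))
f=lambda cc,x,y,k,z: plane(cc,x[0]+(y[0]+.5)/k-.5,x[1]+(y[1]+.5)/k-.5,z)
T=(200,235);S=(190,190)
def r(cc,x,y,k): return ray(cc,x[0]+(y[0]+.5)/k-.5,x[1]+(y[1]+.5)/k-.5)
def tri(a,b):
    A=np.stack([a[1],-b[1]],1);t=np.linalg.lstsq(A,b[0]-a[0],rcond=None)[0]
    P=a[0]+a[1]*t[0];Q=b[0]+b[1]*t[1];return ((P+Q)/2).round(1),np.linalg.norm(P-Q).round(2)
print(tri(r(c,T,(253,265),8),r(s,S,(184,157),6)))
print('top dot',f(c,T,(253,265),8,106),'scene',f(s,S,(184,157),6,106))
a=f(s,S,(105,149),6,106);b=f(s,S,(275,157),6,106);print('scene bar',a,b,np.degrees(np.arctan2(*(b-a)[1::-1])),np.linalg.norm(b-a))
a=f(c,T,(255,300),8,106);b=f(c,T,(368,208),8,106);print('top edge',a,b,np.degrees(np.arctan2(*(b-a)[1::-1])))
# jack strut dir
a=f(c,T,(230,20),8,50);b=f(c,T,(230,120),8,50);print('strut',np.degrees(np.arctan2(*(a-b)[1::-1])))
a=f(c,T,(230,120),8,50);print(a,f(c,T,(350,120),8,50))
```

```text
(array([489.4,  -4.8, 104.1]), np.float64(0.42))
top dot [489.6155004   -5.06652011 106.        ] scene [488.1744473  -6.4955983 106.       ]
scene bar [468.85484241  18.53031137 106.        ] [513.41392116 -30.85697051 106.        ] -47.94202446285051 66.51778040948633
top edge [480.88104619  -5.89574336 106.        ] [504.53312316 -33.63565647 106.        ] -49.54786175501652
strut 2.181557284536029
[527.42526225   8.13994809  50.        ] [528.1407897  -24.33746633  50.        ]
```

Call:
servo_tool([
  [-28.7,-30,-2,0,0,0,-1],
  [-28.7,-30,-2,0,0,0,-1],
  [-28.7,-30,-2,0,0,0,-1],
  [-28.7,-30,-2,0,0,0,-1],
  [-28.7,-30,-2,0,0,0,-1],
  [-28.7,-30,-2,0,0,0,-1],
  [-28.7,-30,-2,0,0,0,-1],
  [-28.7,-30,-2,0,0,0,-1],
])

```text
time: 1.15
position: [361.2, 299.4, 204.2]
tool_rot: [[-0.934, 0.357, -0.0], [0.357, 0.934, -0.0], [-0.0, -0.0, -1.0]]
ft_force: [0.1, 0.7, 0.0]
gripper_width: 95.4
```

Call:
servo_tool([
  [-28.7,-30,0,0,0,0,-1],
  [-28.7,-30,0,0,0,0,-1],
  [-28.7,-30,0,0,0,0,-1],
  [-28.7,-30,0,0,0,0,-1],
  [-28.7,-30,0,0,0,0,-1],
  [-28.7,-30,0,0,0,0,-1],
  [-28.7,-30,0,0,0,0,-1],
  [0,0,0,0,0,0,-1],
])

```text
time: 2.15
position: [473.9, 30.9, 204.0]
tool_rot: [[-0.932, 0.361, -0.001], [0.361, 0.932, -0.0], [0.001, -0.0, -1.0]]
ft_force: [0.3, 0.5, 0.4]
gripper_width: 95.3
```

Run:
```python
import pickle
from h import *
for n in ['scene','wrist','top']:
    o,c=cap(n,n+'1.png'); pickle.dump((o,c),open(n+'1.pkl','wb'))
print(o['position'],o['joint_positions'],o['ft_torque'],o['time'],o['tool_rot'])
print(c.get('R'), pickle.load(open('wrist1.pkl','rb'))[1]['tool_from_camera'])
```

```text
[473.252563    32.80009854 203.96751602] [-2.54075608e+00 -1.64333002e+01  1.15136726e+02  2.67790282e-02
  8.13518631e+01 -7.15329698e+01] [ 0.04413605  0.00932944 -0.05147652] 2.25 [[-9.33505939e-01  3.58560694e-01 -9.43516987e-04]
 [ 3.58560364e-01  9.33506407e-01  5.04390226e-04]
 [ 1.06163366e-03  1.32543478e-04 -9.99999428e-01]]
[[ 0.02142261 -0.99954729  0.02112545]
 [-0.9912906  -0.02398243 -0.12949053]
 [ 0.12993855 -0.01816743 -0.9913556 ]] [[-1.14086846e-03 -9.70719492e-01 -2.40213166e-01  6.61428265e+01]
 [ 9.99999288e-01 -1.02335983e-03 -6.13922720e-04 -5.94441791e-01]
 [ 3.50122247e-04 -2.40213696e-01  9.70719969e-01 -1.95420195e+02]
 [ 0.00000000e+00  0.00000000e+00  0.00000000e+00  1.00000000e+00]]
```

View pics/wrist1.png

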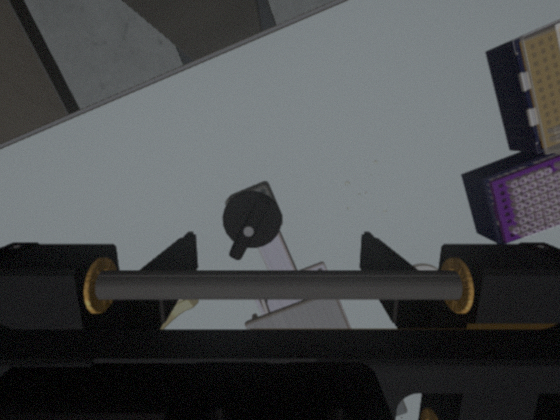

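View pics/scene1.png

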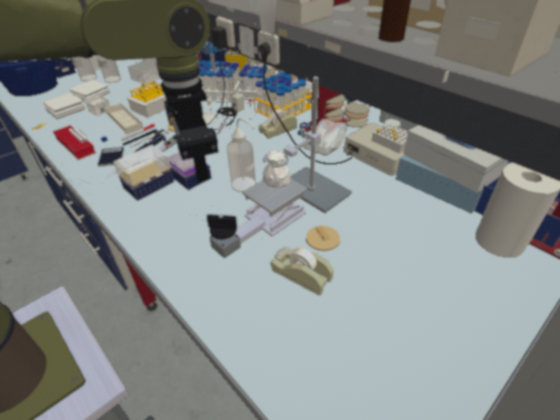

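Run:
```python
import pickle
from h import *
o,c=pickle.load(open('wrist1.pkl','rb'))
z=c['image'][170:270,200:320];cv2.imwrite('pics/zw.png',cv2.resize(z,None,fx=6,fy=6,interpolation=cv2.INTER_CUBIC)[:,:,::-1])
print(plane(c,249,231,106,o), plane(c,249,231,104,o))
s=pickle.load(open('scene1.pkl','rb'))[1]
R=np.array(s['R']);t=np.array(s['t'])
for p in ([473.3,32.8,204],[489.4,-4.8,106]):
  q=R@np.array(p)+t;print(q[0]/q[2]*s['fx']+s['cx'],q[1]/q[2]*s['fy']+s['cy'])
z=s['image'][120:220,230:350];cv2.imwrite('pics/zs.png',cv2.resize(z,None,fx=6.6,fy=6,interpolation=cv2.INTER_CUBIC)[:,:,::-1])
```

```text
[489.82780919  -6.14234262 106.        ] [490.36001937  -6.56061536 104.        ]
198.53157646628088 176.8628706890091
220.24882402938064 215.14644725235974
```

View pics/zw.png

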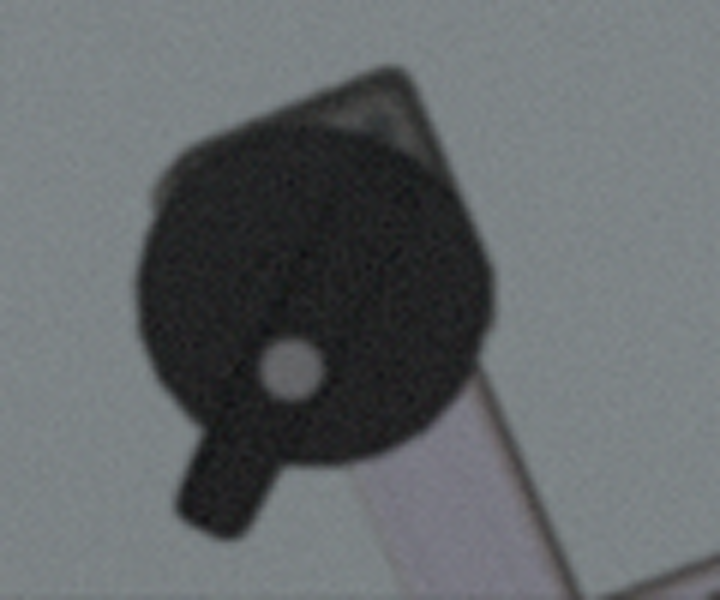

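View pics/zs.png

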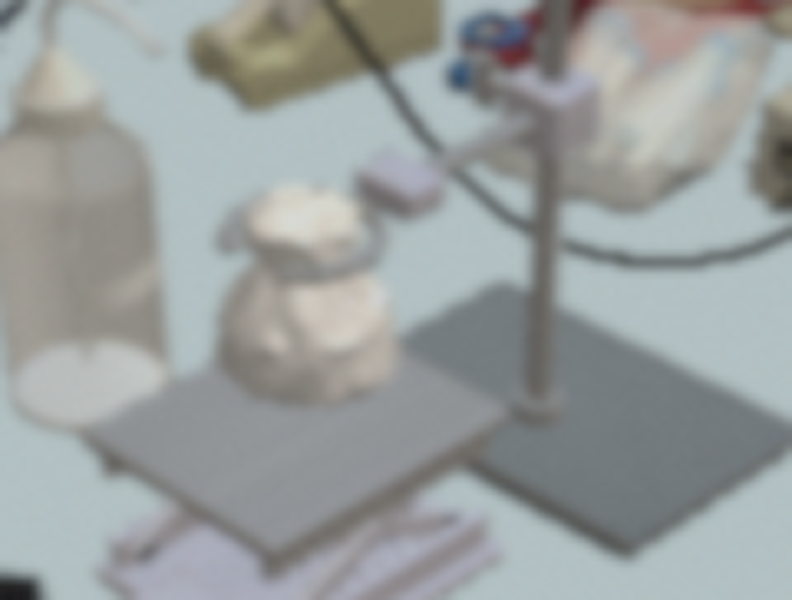

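Run:
```python
import pickle
from h import *
o,w=pickle.load(open('wrist1.pkl','rb'))
f=lambda x,y:plane(w,200+(x+.5)/6-.5,170+(y+.5)/6-.5,106,o)
a=f(292,370);b=f(212,518);print('axis',a,'bar deg',np.degrees(np.arctan2(*(a-b)[1::-1])),np.linalg.norm(a-b))
o,c=pickle.load(open('top0.pkl','rb')); s=pickle.load(open('scene1.pkl','rb'))[1]
z=c['image'][140:230,190:280];cv2.imwrite('pics/zt.png',cv2.resize(z,None,fx=6.6,fy=6.6,interpolation=cv2.INTER_CUBIC)[:,:,::-1])
```

```text
axis [489.79974524  -6.93261966 106.        ] bar deg 130.5332332811084 29.626270608485136
```

View pics/zt.png

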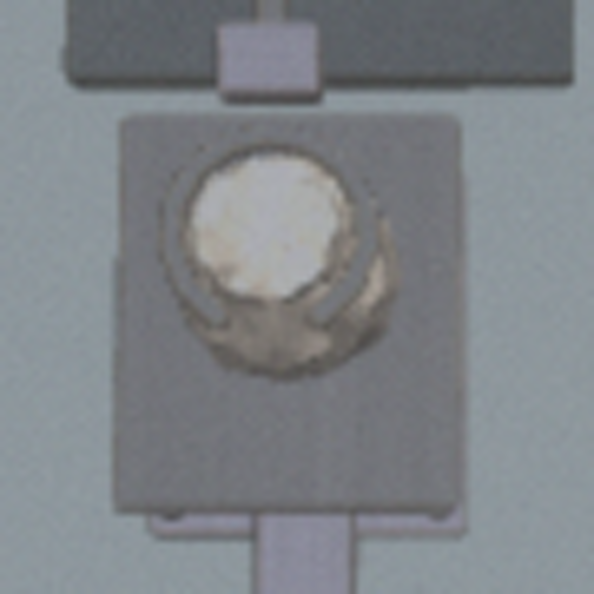

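Run:
```python
import pickle
from h import *
from scipy.optimize import brentq
c=pickle.load(open('top0.pkl','rb'))[1]; s=pickle.load(open('scene1.pkl','rb'))[1]
rt=lambda x,y:ray(c,190+(x+.5)/6.6-.5,140+(y+.5)/6.6-.5)
rs=lambda x,y:ray(s,230+(x+.5)/6.6-.5,120+(y+.5)/6-.5)
def tri(a,b):
    A=np.stack([a[1],-b[1]],1);t=np.linalg.lstsq(A,b[0]-a[0],rcond=None)[0]
    P=a[0]+a[1]*t[0];Q=b[0]+b[1]*t[1];return ((P+Q)/2).round(1),np.linalg.norm(P-Q).round(2)
for a,b in [((115,512),(88,437)),((465,512),(272,556)),((460,118),(515,408))]: print(tri(rt(*a),rs(*b)))
# flask bottom: left/right extremes in top: right extreme (395,250); lowest (285,378); circle radius34
p,d=rs(310,403); h=d[:2]/np.linalg.norm(d[:2])
pt,dt=rt(285,378); pr,dr=rt(394,255)
for z in range(85,135,5):
    q=p+d*(z-p[2])/d[2]; C=q[:2]+34*h
    x0=(pt+dt*(z-pt[2])/dt[2])[0]; y0=(pr+dr*(z-pr[2])/dr[2])[1]
    print(z,'scene C',C.round(1),'top C',round(x0+34,1),round(y0+34,1))
```

```text
(array([595.4,  51.1,  81.6]), np.float64(4.06))
(array([596. , -59.7,  84.1]), np.float64(0.29))
(array([725.6, -55.2,  86. ]), np.float64(2.25))
85 scene C [694.6  29.3] top C 671.9 -0.5
90 scene C [690.4  24.5] top C 671.1 -0.8
95 scene C [686.2  19.6] top C 670.4 -1.1
100 scene C [681.9  14.8] top C 669.6 -1.4
105 scene C [677.7  10. ] top C 668.8 -1.7
110 scene C [673.5   5.1] top C 668.0 -2.0
115 scene C [6.693e+02 3.000e-01] top C 667.3 -2.4
120 scene C [665.   -4.6] top C 666.5 -2.7
125 scene C [660.8  -9.4] top C 665.7 -3.0
130 scene C [656.6 -14.2] top C 665.0 -3.3
```

Call:
servo_tool([
  [-29,-30,0,0,0,0,-1],
  [0,0,0,0,0,0.165,-1],
  [0,0,0,0,0,0.165,-1],
  [0,0,20,0,0,0.165,-1],
  [0,0,20,0,0,0,-1],
  [0,0,20,0,0,0,-1],
  [0,0,10,0,0,0,-1],
  [0,0,0,0,0,0,-1],
])

```text
time: 3.3
position: [489.2, -5.4, 133.2]
tool_rot: [[-0.652, 0.758, -0.002], [0.758, 0.652, 0.0], [0.002, -0.001, -1.0]]
ft_force: [0.2, 0.3, -0.3]
gripper_width: 95.0
```

Run:
```python
import pickle
from h import *
for n in ['wrist']:
    o,c=cap(n,n+'2.png'); pickle.dump((o,c),open(n+'2.pkl','wb'))
print(o)
```

```text
{'time': 3.3, 'joint_positions': array([-6.92772154e+00, -1.13049796e+01,  1.17842530e+02,  1.26974026e-03,
        7.35821731e+01, -4.76544453e+01]), 'joint_velocities': array([-0.15026966, -0.79476578, -1.69348472,  0.05694547,  0.25494359,
        0.27062543]), 'effort': array([ 5.86347794e-02, -2.54238474e+01, -3.44140470e+01,  2.89702445e-02,
        5.63245593e-02, -5.72011326e-03]), 'position': array([489.2345164 ,  -5.44304368, 133.1959641 ]), 'tool_rot': array([[-6.52445562e-01,  7.57832763e-01, -2.07175691e-03],
       [ 7.57833992e-01,  6.52447367e-01,  2.73141148e-04],
       [ 1.55870765e-03, -1.39183808e-03, -9.99997817e-01]]), 'ft_force': array([ 0.21217737,  0.27673286, -0.33736352]), 'ft_torque': array([-0.04901171, -0.01636958, -0.01451233]), 'gripper_width': 95.02519319061001}
```

View pics/wrist2.png

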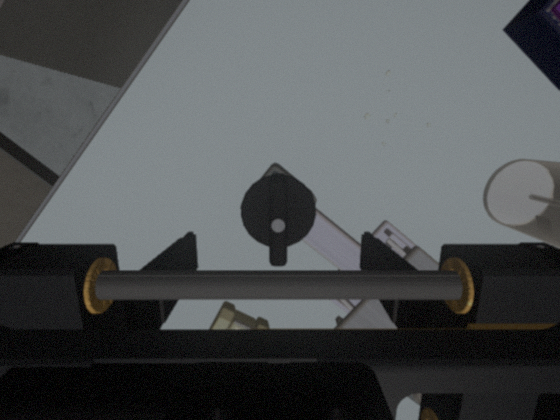

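The bar lies centred and parallel to the jaws (dot at (278,226)), so I'll descend and grip.

Call:
servo_tool([
  [0,0,19,0,0,0,-1],
  [0,0,19,0,0,0,-1],
  [0,0,19,0,0,0,-1],
  [0,0,0,0,0,0,-1],
  [0,0,0,0,0,0,0.5],
  [0,0,0,0,0,0,1],
  [0,0,0,0,0,0,1],
  [0,0,0,0,0,0,1],
], force=30)

```text
time: 4.35
position: [490.2, -5.7, 77.8]
tool_rot: [[-0.652, 0.758, 0.001], [0.758, 0.652, -0.0], [-0.001, 0.001, -1.0]]
ft_force: [-0.6, 0.7, 1.0]
gripper_width: 60.4
```

Call:
servo_tool([
  [0,0,0,0,0,0,1],
  [0,0,0,0,0,0,1],
], force=50)

```text
time: 4.6
position: [489.9, -5.6, 77.4]
tool_rot: [[-0.652, 0.758, 0.0], [0.758, 0.652, 0.0], [-0.0, 0.0, -1.0]]
ft_force: [0.5, 1.2, -0.2]
gripper_width: 40.5
```

```bash
cat > st.py <<'E'
from h import *
o=env.get_obs();R=np.array(o['tool_rot'])
print('t',o['time'],'pos',o['position'].round(2),'yaw',np.degrees(np.arctan2(R[1,1],R[0,1])).round(2),'J6',o['joint_positions'][5].round(1),'F tool',(R.T@o['ft_force']).round(2),'T',o['ft_torque'].round(3),'w',round(o['gripper_width'],1),'eff6',o['effort'][5].round(3))
E
python3 st.py
```

```text
t 4.6 pos [489.92  -5.62  77.39] yaw 40.68 J6 -47.6 F tool [0.6  1.19 0.17] T [-0.073 -0.04  -0.009] w 40.5 eff6 0.0
```

Call:
servo_tool([
  [0,0,0,0,0,0,1],
  [0,0,0,0,0,0,1],
  [0,0,0,0,0,0,1],
  [0,0,0,0,0,0,1],
  [0,0,0,0,0,0,1],
])

```text
time: 5.22
position: [489.2, -6.2, 77.3]
tool_rot: [[-0.652, 0.758, -0.002], [0.758, 0.652, -0.001], [0.0, -0.002, -1.0]]
ft_force: [-4.2, -2.8, 2.5]
gripper_width: 12.2
```

```bash
python3 st.py
```

```text
t 5.225 pos [489.22  -6.16  77.27] yaw 40.69 J6 -47.6 F tool [ 0.62 -5.   -2.51] T [-0.73   0.876  0.015] w 12.2 eff6 0.008
```

Call:
servo_tool([
  [0,-0.7,0,0,0,0.06,1],
  [0,0,0,0,0,0.08,1],
  [0,0,0,0,0,0.08,1],
  [0,0,0,0,0,0.08,1],
])

```text
time: 5.72
position: [489.2, -6.2, 77.3]
tool_rot: [[-0.397, 0.918, -0.0], [0.918, 0.397, -0.0], [-0.0, -0.001, -1.0]]
ft_force: [-1.7, -2.1, 2.1]
gripper_width: 12.8
```

```bash
python3 st.py
```

```text
t 5.725 pos [489.18  -6.22  77.3 ] yaw 23.38 J6 -30.4 F tool [-1.24 -2.44 -2.12] T [-0.463  0.486  0.196] w 12.8 eff6 -0.315
```

Call:
servo_tool([
  [0,0,0,0,0,0.08,1],
  [0,0,0,0,0,0.08,1],
  [0,0,0,0,0,0.08,1],
  [0,0,0,0,0,0.08,1],
  [0,0,0,0,0,0.08,1],
  [0,0,0,0,0,0.08,1],
  [0,0,0,0,0,0.08,1],
  [0,0,0,0,0,0.08,1],
])

```text
time: 6.72
position: [489.1, -6.3, 77.3]
tool_rot: [[0.23, 0.973, -0.001], [0.973, -0.23, -0.0], [-0.001, -0.001, -1.0]]
ft_force: [-3.1, -1.6, 1.7]
gripper_width: 12.6
```

```bash
python3 st.py
```

```text
t 6.725 pos [489.06  -6.25  77.3 ] yaw -13.29 J6 6.3 F tool [-2.28 -2.69 -1.72] T [-0.518  0.658  0.194] w 12.6 eff6 -0.316
```

Call:
servo_tool([
  [0,0,0,0,0,0.08,1],
  [0,0,0,0,0,0.08,1],
  [0,0,0,0,0,0.08,1],
  [0,0,0,0,0,0.08,1],
  [0,0,0,0,0,0.08,1],
  [0,0,0,0,0,0.08,1],
  [0,0,0,0,0,0.08,1],
])

```text
time: 7.6
position: [488.9, -6.2, 77.3]
tool_rot: [[0.712, 0.702, -0.001], [0.702, -0.712, -0.0], [-0.001, -0.001, -1.0]]
ft_force: [-3.8, -1.7, 2.6]
gripper_width: 12.4
```

```bash
python3 st.py; python3 -c "
from h import *
import pickle
o,c=cap('scene','scene3.png');pickle.dump((o,c),open('scene3.pkl','wb'))
z=c['image'][120:220,230:350];cv2.imwrite('pics/zs3.png',cv2.resize(z,None,fx=6.6,fy=6,interpolation=cv2.INTER_CUBIC)[:,:,::-1])"
```

```text
t 7.6 pos [488.95  -6.23  77.29] yaw -45.37 J6 38.4 F tool [-3.94 -1.43 -2.59] T [-0.427  0.803  0.141] w 12.4 eff6 -0.316
```

View pics/zs3.png

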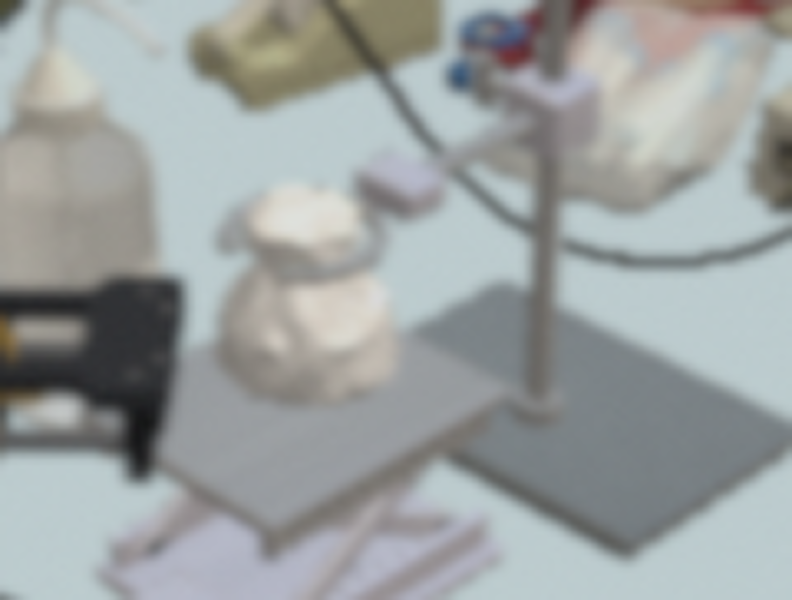

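Call:
servo_tool([
  [0,0,0,0,0,0.08,1],
  [0,0,0,0,0,0.08,1],
  [0,0,0,0,0,0.08,1],
  [0,0,0,0,0,0.08,1],
  [0,0,0,0,0,0,1],
])

```text
time: 8.28
position: [488.9, -6.2, 77.3]
tool_rot: [[0.895, 0.446, -0.001], [0.446, -0.895, -0.0], [-0.001, -0.0, -1.0]]
ft_force: [-3.7, -1.7, 3.4]
gripper_width: 12.7
```

```bash
python3 st.py
```

```text
t 8.275 pos [488.94  -6.15  77.29] yaw -63.49 J6 56.5 F tool [-4.08 -0.14 -3.43] T [-0.492  0.97   0.1  ] w 12.7 eff6 0.281
```

Call:
servo_tool([
  [0,0,0,0,0,0,-0.6],
  [0,0,0,0,0,0,-0.6],
  [0,0,0,0,0,0,-0.6],
  [0,0,0,0,0,0,-0.6],
  [0,0,0,0,0,0,-0.6],
  [0,0,-30,0,0,0,-0.6],
  [0,0,-20,0,0,0,-0.6],
])

```text
time: 9.15
position: [489.8, -6.1, 128.4]
tool_rot: [[0.896, 0.445, 0.001], [0.445, -0.896, -0.0], [0.001, 0.0, -1.0]]
ft_force: [-0.3, -0.0, 0.3]
gripper_width: 74.0
```

```bash
python3 st.py
```

```text
t 9.15 pos [489.76  -6.08 128.42] yaw -63.6 J6 56.6 F tool [-0.27 -0.13 -0.34] T [-0.098  0.1   -0.024] w 74.0 eff6 -0.001
```

Call:
servo_tool([
  [0,0,0,0,0,-0.1745,-0.6],
  [0,0,0,0,0,-0.1745,-0.6],
  [0,0,0,0,0,-0.1745,-0.6],
  [0,0,0,0,0,-0.1745,-0.6],
  [0,0,0,0,0,-0.1745,-0.6],
  [0,0,0,0,0,-0.1745,-0.6],
  [0,0,0,0,0,-0.1745,-0.6],
  [0,0,0,0,0,-0.1745,-0.6],
])

```text
time: 10.15
position: [489.4, -6.0, 127.3]
tool_rot: [[-0.288, 0.958, 0.0], [0.958, 0.288, 0.0], [0.0, 0.0, -1.0]]
ft_force: [0.6, -1.0, 0.5]
gripper_width: 76.0
```

Call:
servo_tool([
  [0,0,0,0,0,-0.1745,-0.6],
  [0,0,0,0,0,-0.1745,-0.6],
  [0,0,0,0,0,-0.1745,-0.6],
  [0,0,0,0,0,-0.1745,-0.6],
  [0,0,0,0,0,-0.1745,-0.6],
  [0,0,0,0,0,-0.1745,-0.6],
  [0,0,0,0,0,-0.1745,-0.6],
  [0,0,0,0,0,-0.1745,-0.6],
])

```text
time: 11.15
position: [489.4, -6.1, 127.3]
tool_rot: [[-0.993, -0.117, 0.0], [-0.117, 0.993, 0.0], [-0.0, 0.0, -1.0]]
ft_force: [0.1, -1.2, -0.9]
gripper_width: 76.1
```

Call:
servo_tool([
  [0,0,0,0,0,-0.1745,-0.6],
  [0,0,0,0,0,-0.1745,-0.6],
  [0,0,0,0,0,0,-0.6],
  [0,0,0,0,0,0,-0.6],
])

```text
time: 11.65
position: [489.4, -6.1, 127.3]
tool_rot: [[-0.897, -0.442, 0.0], [-0.442, 0.897, 0.0], [-0.0, 0.0, -1.0]]
ft_force: [0.7, -0.6, 0.1]
gripper_width: 76.0
```

```bash
python3 st.py
python3 - <<'E'
import pickle
from h import *
for n in ['wrist','scene']:
    o,c=cap(n,n+'4.png'); pickle.dump((o,c),open(n+'4.pkl','wb'))
E
```

```text
t 11.65 pos [489.39  -6.05 127.33] yaw 116.23 J6 -123.2 F tool [-0.37 -0.8  -0.07] T [ 0.063 -0.001  0.003] w 76.0 eff6 0.006
```

View pics/wrist4.png

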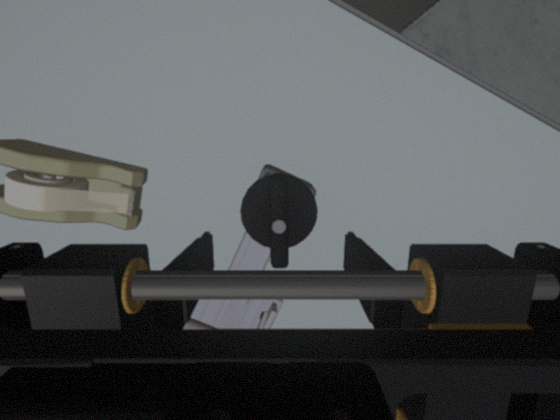

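Call:
servo_tool([
  [1.2,0.2,16,0,0,0,-0.6],
  [0,0,16,0,0,0,-0.6],
  [0,0,16,0,0,0,-0.6],
  [0,0,0,0,0,0,-0.6],
  [0,0,0,0,0,0,-0.6],
])

```text
time: 12.38
position: [488.4, -6.4, 79.3]
tool_rot: [[-0.896, -0.444, -0.0], [-0.444, 0.896, 0.0], [0.0, 0.0, -1.0]]
ft_force: [1.3, -0.6, -0.2]
gripper_width: 76.1
```

```bash
python3 st.py
```

```text
t 12.375 pos [488.36  -6.45  79.34] yaw 116.37 J6 -123.4 F tool [-0.86 -1.08  0.19] T [0.063 0.026 0.085] w 76.1 eff6 0.001
```

Call:
servo_tool([
  [0,0,0,0,0,0,1],
  [0,0,0,0,0,0,1],
  [0,0,0,0,0,0,1],
  [0,0,0,0,0,0,1],
  [0,0,0,0,0,0,1],
  [0,0,0,0,0,0,1],
  [0,0,0,0,0,0,1],
  [0,0,0,0,0,0,1],
], force=50)

```text
time: 13.38
position: [488.7, -6.5, 79.9]
tool_rot: [[-0.896, -0.444, 0.001], [-0.444, 0.896, -0.0], [-0.001, -0.0, -1.0]]
ft_force: [-0.5, 0.1, 2.4]
gripper_width: 2.6
```

```bash
python3 st.py
```

```text
t 13.375 pos [488.73  -6.45  79.95] yaw 116.37 J6 -123.4 F tool [ 0.4   0.31 -2.45] T [0.137 0.031 0.022] w 2.6 eff6 -0.001
```

Call:
servo_tool([
  [0,0,0,0,0,0,1],
  [0,0,0,0,0,0,1],
])

```text
time: 13.62
position: [488.7, -6.5, 79.9]
tool_rot: [[-0.896, -0.444, 0.001], [-0.444, 0.896, -0.0], [-0.001, -0.001, -1.0]]
ft_force: [-0.4, -0.3, 4.3]
gripper_width: 0.5
```

```bash
python3 st.py
python3 - <<'E'
import pickle
from h import *
for n in ['wrist','scene']:
    o,c=cap(n,n+'5.png'); pickle.dump((o,c),open(n+'5.pkl','wb'))
z=c['image'][140:260,180:320];cv2.imwrite('pics/zs5.png',cv2.resize(z,None,fx=5,fy=5,interpolation=cv2.INTER_CUBIC)[:,:,::-1])
E
```

```text
t 13.625 pos [488.75  -6.47  79.94] yaw 116.37 J6 -123.4 F tool [ 0.45 -0.1  -4.28] T [0.148 0.067 0.002] w 0.5 eff6 -0.0
```

View pics/wrist5.png

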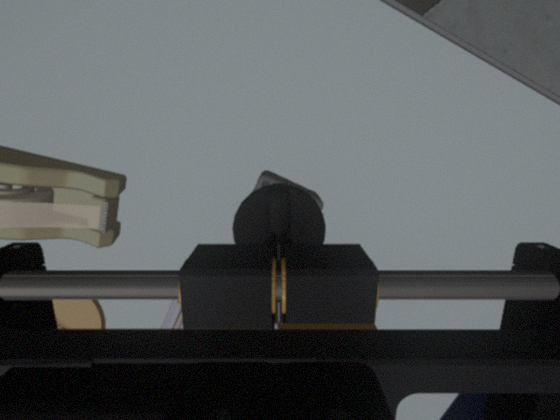

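View pics/zs5.png

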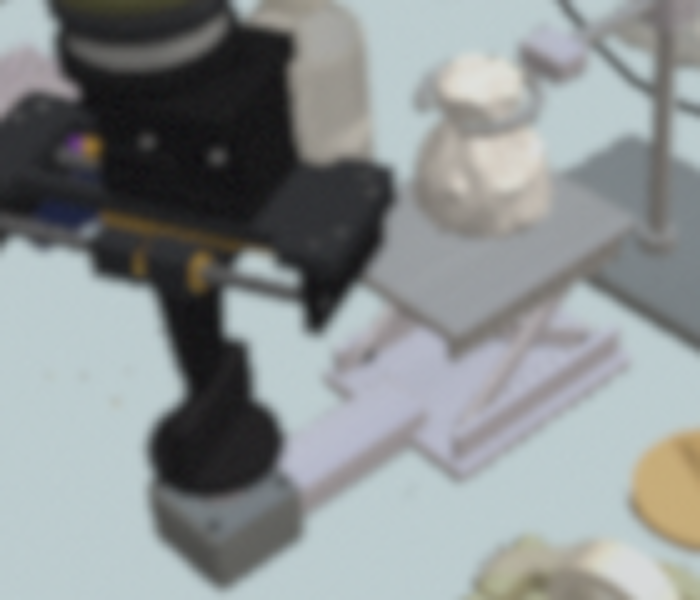

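Run:
```python
import pickle
from h import *
for k in '45':
    o,s=pickle.load(open(f'scene{k}.pkl','rb'))
    R=np.array(s['R']);t=np.array(s['t'])
    z=s['image'][190:250,185:265];z=cv2.resize(z,None,fx=9,fy=9,interpolation=cv2.INTER_CUBIC)
    z=np.clip(z.astype(float)*2,0,255).astype('uint8')[:,:,::-1].copy()
    a=np.radians(26.4);u=np.array([np.cos(a),np.sin(a),0])
    for p,col in ((np.array([488.7,-6.5,79.9]),(0,0,255)),(np.array([488.7,-6.5,106]),(0,255,0)),(np.array([488.7,-6.5,106])+35*u,(255,0,0)),(np.array([488.7,-6.5,106])-35*u,(255,0,255)),(np.array([488.7,-6.5,70]),(0,255,255))):
        q=R@p+t;x=q[0]/q[2]*s['fx']+s['cx'];y=q[1]/q[2]*s['fy']+s['cy']
        cv2.circle(z,(int((x-185+.5)*9),int((y-190+.5)*9)),5,col,2)
    cv2.imwrite(f'pics/zz{k}.png',z)
o,w=pickle.load(open('wrist5.pkl','rb'))
z=w['image'][160:340,180:380];cv2.imwrite('pics/zw5.png',np.clip(cv2.resize(z,None,fx=3.3,fy=3.3).astype(float)*2.5,0,255)[:,:,::-1])
```

```text
[ WARN:0@0.159] global loadsave.cpp:1063 imwrite_ Unsupported depth image for selected encoder is fallbacked to CV_8U.
```

View pics/zz4.png

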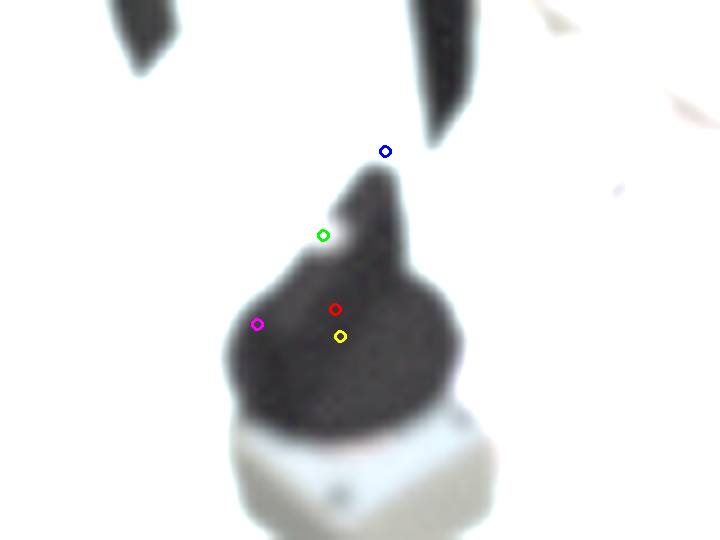

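View pics/zz5.png

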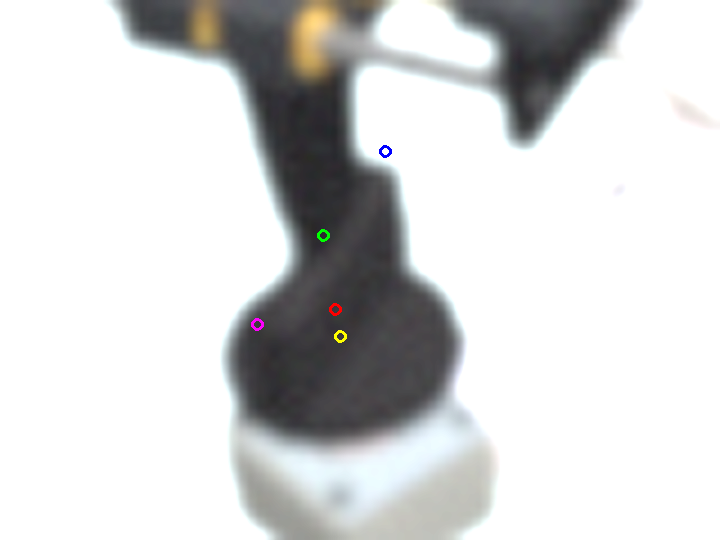

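View pics/zw5.png

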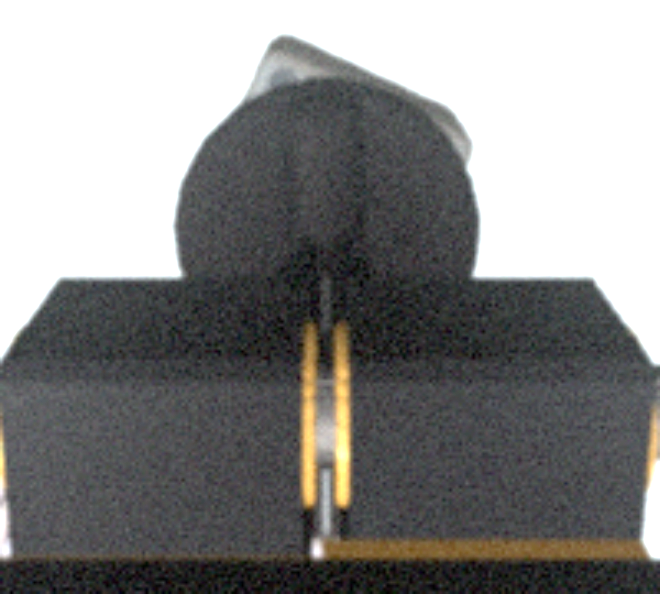

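The fingers shut to 0.5 mm, so there is no proper hold, yet the picture shows the bar between them. I'll open, move back to the first grip's height and close in stages while watching the opening.

Call:
servo_tool([
  [0,0,0,0,0,0,-0.4],
  [0,0,0,0,0,0,-0.4],
  [0,0,0,0,0,0,-0.4],
  [0,0,2,0,0,0,-0.4],
  [0,0,0,0,0,0,-0.4],
], force=30)

```text
time: 14.35
position: [487.4, -6.3, 76.3]
tool_rot: [[-0.896, -0.444, -0.002], [-0.444, 0.896, 0.0], [0.002, 0.001, -1.0]]
ft_force: [0.1, -0.2, -0.1]
gripper_width: 44.9
```

```bash
python3 st.py
python3 - <<'E'
import pickle
from h import *
o,w=cap('wrist','wrist6.png'); pickle.dump((o,w),open('wrist6.pkl','wb'))
o,s=cap('scene','scene6.png')
z=w['image'][160:340,150:410];a=np.clip(cv2.resize(z,None,fx=2.3,fy=2.3).astype(float)*2.5,0,255)[:,:,::-1]
z=s['image'][170:250,185:265];b=np.clip(cv2.resize(z,(414,414),interpolation=cv2.INTER_CUBIC).astype(float)*2,0,255)[:,:,::-1]
im=np.zeros((414,598+202,3),'uint8'); 
cv2.imwrite('pics/w6.png',a.astype('uint8'));cv2.imwrite('pics/s6.png',b.astype('uint8'))
E
```

```text
t 14.35 pos [487.36  -6.28  76.34] yaw 116.37 J6 -123.4 F tool [ 0.01 -0.17  0.15] T [0.078 0.056 0.021] w 44.9 eff6 -0.0
```

View pics/w6.png

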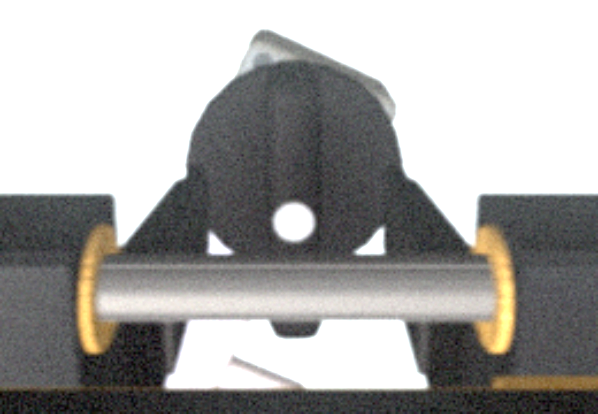

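View pics/s6.png

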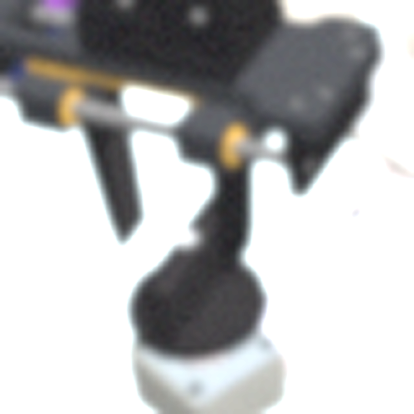

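Run:
```python
import pickle
from h import *
o,s=pickle.load(open('scene5.pkl','rb'))
R=np.array(s['R']);t=np.array(s['t'])
z=cv2.imread('pics/scene6.png')[170:250,185:285]
z=np.clip(cv2.resize(z,None,fx=7,fy=7,interpolation=cv2.INTER_CUBIC).astype(float)*1.6,0,255).astype('uint8')
y=np.array([-.444,.896,0]);P=np.array([487.4,-6.3,76.3])
for sg,col in ((1,(0,0,255)),(-1,(255,0,0))):
  for h in (0,19,38):
    p=P+sg*22.5*y+np.array([0,0,h]);q=R@p+t;x=q[0]/q[2]*s['fx']+s['cx'];v=q[1]/q[2]*s['fy']+s['cy']
    cv2.circle(z,(int((x-185+.5)*7),int((v-170+.5)*7)),4,col,2)
cv2.imwrite('pics/s6b.png',z)
```

```text
(no output)
```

View pics/s6b.png

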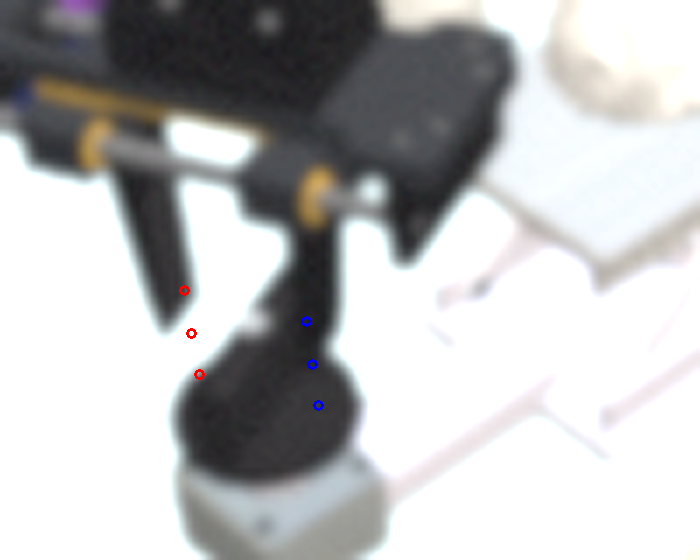

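Run:
```python
import pickle
from h import *
for k,wd in ((1,95.3),(6,44.9)):
    o,w=pickle.load(open(f'wrist{k}.pkl','rb'))
    T=np.linalg.inv(np.array(w['tool_from_camera']))
    im=np.clip(w['image'].astype(float)*2.5,0,255).astype('uint8')[:,:,::-1].copy()
    for z,col in ((0,(0,0,255)),(-19,(0,255,0)),(-38,(255,0,0))):
      for sx in (-10,10):
       for sy in (-1,1):
        q=T@np.array([sx,sy*wd/2,z,1]);u=(q[0]/q[2]*w['fx']+w['cx'],q[1]/q[2]*w['fy']+w['cy'])
        cv2.circle(im,(int(u[0]),int(u[1])),2,col,-1)
    cv2.imwrite(f'pics/p{k}.png',cv2.resize(im[190:330,150:410],None,fx=3,fy=3))
```

```text
(no output)
```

View pics/p1.png

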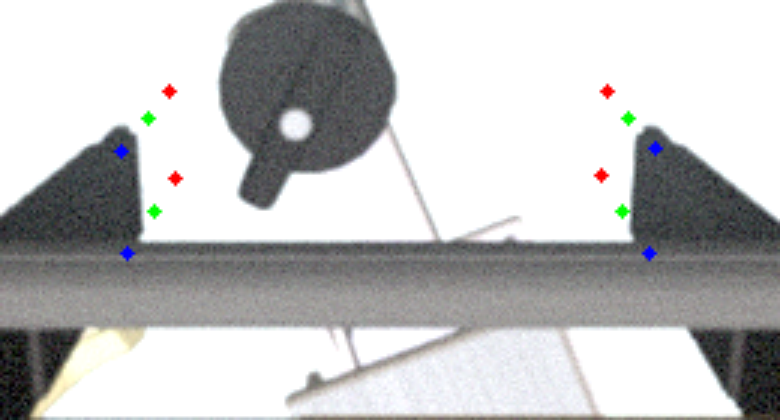

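View pics/p6.png

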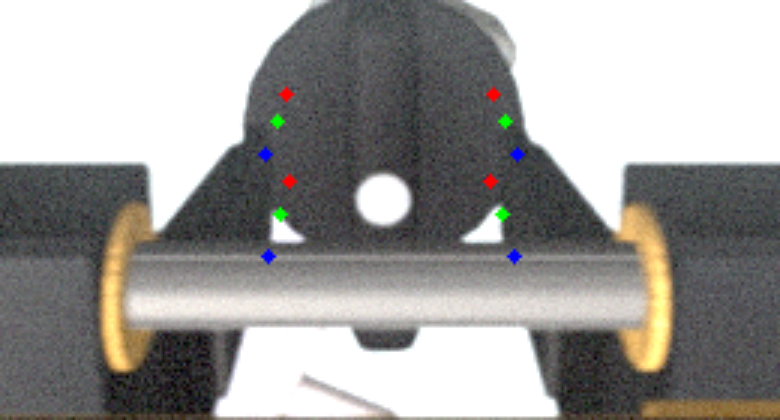

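Both the wrist and scene views put the visible fingertips some 20–25 mm short of the reported TCP. The pads were therefore only nipping the bar's top edge and slid off. I'll go lower in small steps, checking the force.

Call:
servo_tool([
  [-0.9,0,4,0,0,0,-0.4],
  [0,0,4,0,0,0,-0.4],
  [0,0,4,0,0,0,-0.4],
  [0,0,0,0,0,0,-0.4],
])

```text
time: 14.95
position: [488.6, -6.0, 64.8]
tool_rot: [[-0.896, -0.444, -0.001], [-0.444, 0.896, 0.0], [0.001, 0.001, -1.0]]
ft_force: [0.5, -0.1, 0.5]
gripper_width: 66.5
```

```bash
python3 st.py
```

```text
t 14.95 pos [488.61  -5.97  64.77] yaw 116.37 J6 -123.4 F tool [-0.38 -0.28 -0.49] T [ 0.103  0.064 -0.024] w 66.5 eff6 -0.0
```

Call:
servo_tool([
  [0,0,2,0,0,0,-0.4],
  [0,0,2,0,0,0,-0.4],
  [0,0,0,0,0,0,-0.4],
])

```text
time: 15.32
position: [488.9, -6.0, 61.2]
tool_rot: [[-0.896, -0.444, -0.0], [-0.444, 0.896, 0.0], [0.0, 0.0, -1.0]]
ft_force: [0.7, -0.2, 0.1]
gripper_width: 66.6
```

```bash
python3 st.py;  python3 - <<'E'
from h import *
o,s=cap('scene','scene7.png')
z=s['image'][170:250,185:285]
z=np.clip(cv2.resize(z,None,fx=7,fy=7,interpolation=cv2.INTER_CUBIC).astype(float)*2.4,0,255).astype('uint8')
cv2.imwrite('pics/s7.png',z[:,:,::-1])
E
```

```text
t 15.325 pos [488.92  -6.02  61.2 ] yaw 116.37 J6 -123.4 F tool [-0.5  -0.47 -0.1 ] T [0.087 0.019 0.027] w 66.6 eff6 -0.0
```

View pics/s7.png

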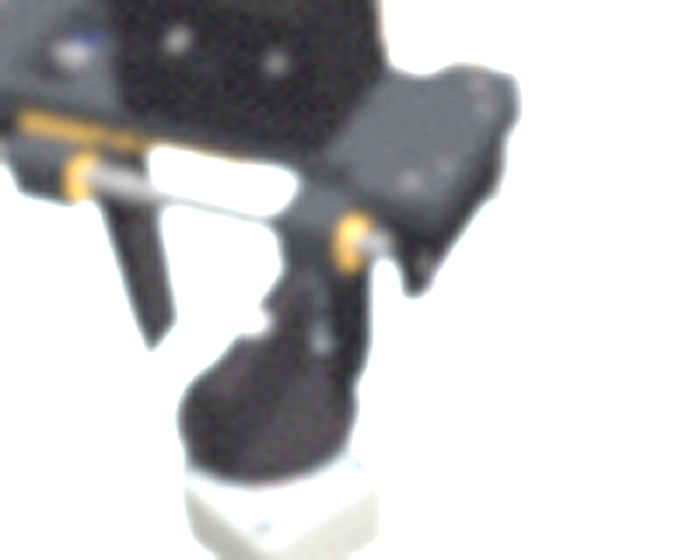

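Call:
servo_tool([
  [0,0,0,0,0,0,0],
  [0,0,0,0,0,0,0],
  [0,0,0,0,0,0,0.3],
  [0,0,0,0,0,0,0.3],
  [0,0,0,0,0,0,0.3],
], force=15)

```text
time: 16.0
position: [489.0, -6.0, 61.4]
tool_rot: [[-0.896, -0.444, 0.0], [-0.444, 0.896, 0.0], [-0.0, 0.0, -1.0]]
ft_force: [-0.6, -0.7, 0.1]
gripper_width: 34.0
```

```bash
python3 st.py
```

```text
t 16.0 pos [489.05  -6.03  61.38] yaw 116.37 J6 -123.4 F tool [ 0.82 -0.35 -0.14] T [0.03  0.052 0.033] w 34.0 eff6 0.0
```

Call:
servo_tool([
  [0,0,0,0,0,0,1],
  [0,0,0,0,0,0,1],
  [0,0,0,0,0,0,1],
  [0,0,0,0,0,0,1],
  [0,0,0,0,0,0,1],
])

```text
time: 16.62
position: [489.1, -6.1, 61.4]
tool_rot: [[-0.896, -0.444, 0.0], [-0.444, 0.896, -0.0], [0.0, -0.0, -1.0]]
ft_force: [0.5, 0.4, -0.0]
gripper_width: 14.0
```

```bash
python3 st.py
```

```text
t 16.625 pos [489.05  -6.06  61.37] yaw 116.38 J6 -123.4 F tool [-0.66  0.14  0.03] T [ 0.011 -0.003  0.193] w 14.0 eff6 0.184
```

The opening now reads 14.0 mm with almost no side force, so this is a real hold. I'll raise the grip force and turn on.

Call:
servo_tool([
  [0,0,0,0,0,0,1],
  [0,0,0,0,0,0,1],
  [0,0,0,0,0,0.05,1],
  [0,0,0,0,0,0.06,1],
  [0,0,0,0,0,0.06,1],
  [0,0,0,0,0,0.06,1],
], force=50)

```text
time: 17.38
position: [489.1, -6.0, 61.4]
tool_rot: [[-0.974, -0.226, 0.0], [-0.226, 0.974, -0.0], [-0.0, -0.0, -1.0]]
ft_force: [-0.6, 0.3, -0.2]
gripper_width: 13.7
```

```bash
python3 st.py;  python3 - <<'E'
from h import *
for i in range(1):
  o,s=cap('scene','scene8.png')
z=s['image'][120:240,190:350]
z=np.clip(cv2.resize(z,None,fx=5,fy=5,interpolation=cv2.INTER_CUBIC).astype(float)*1,0,255).astype('uint8')
cv2.imwrite('pics/s8.png',z[:,:,::-1])
E
```

```text
t 17.375 pos [489.08  -6.05  61.39] yaw 103.09 J6 -110.1 F tool [0.53 0.43 0.18] T [0.054 0.029 0.252] w 13.7 eff6 -0.187
```

View pics/s8.png

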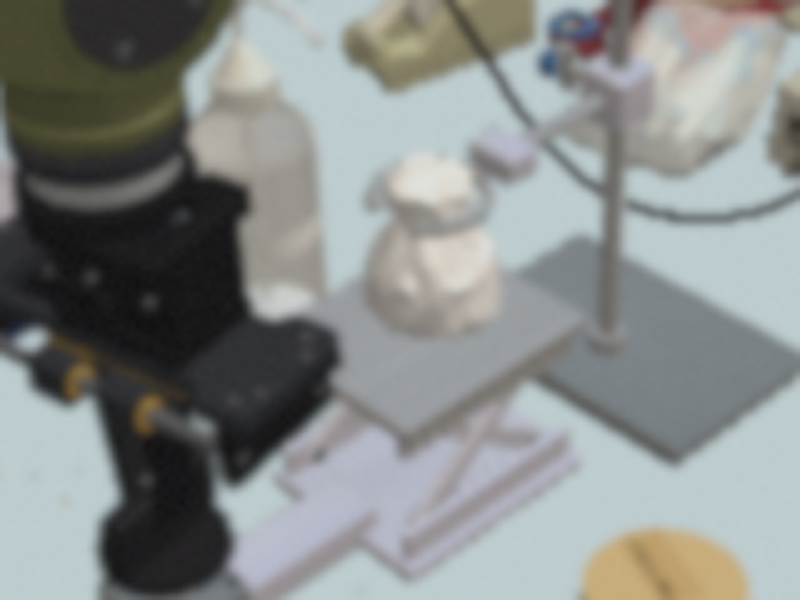

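Call:
servo_tool([
  [0,0,0,0,0,0.06,1],
  [0,0,0,0,0,0.06,1],
  [0,0,0,0,0,0.06,1],
  [0,0,0,0,0,0.06,1],
])

```text
time: 17.92
position: [489.1, -6.0, 61.4]
tool_rot: [[-1.0, 0.011, 0.0], [0.011, 1.0, -0.0], [-0.0, -0.0, -1.0]]
ft_force: [0.9, -0.0, -0.3]
gripper_width: 13.7
```

```bash
python3 st.py
```

```text
t 17.925 pos [489.06  -6.05  61.37] yaw 89.39 J6 -96.4 F tool [-0.87 -0.02  0.33] T [-0.036 -0.036  0.213] w 13.7 eff6 -0.187
```

Call:
servo_tool([
  [0,0,0,0,0,0.06,1],
  [0,0,0,0,0,0.06,1],
  [0,0,0,0,0,0.06,1],
  [0,0,0,0,0,0.06,1],
])

```text
time: 18.42
position: [489.1, -6.1, 61.4]
tool_rot: [[-0.969, 0.248, 0.0], [0.248, 0.969, -0.0], [-0.0, -0.0, -1.0]]
ft_force: [0.8, 0.0, 0.4]
gripper_width: 14.0
```

```bash
python3 st.py
```

```text
t 18.425 pos [489.09  -6.08  61.38] yaw 75.63 J6 -82.6 F tool [-0.73  0.21 -0.44] T [-0.012 -0.057  0.169] w 14.0 eff6 -0.187
```

Joint 6 effort is a noise-free torque signal, steady at -0.187 N m in free turning. I'll keep stepping and watch it.

Call:
servo_tool([
  [0,0,0,0,0,0.06,1],
  [0,0,0,0,0,0.06,1],
  [0,0,0,0,0,0.06,1],
  [0,0,0,0,0,0.06,1],
])

```text
time: 18.92
position: [489.1, -6.1, 61.4]
tool_rot: [[-0.882, 0.471, 0.0], [0.471, 0.882, -0.0], [-0.0, -0.0, -1.0]]
ft_force: [0.6, -0.0, -0.8]
gripper_width: 13.9
```

```bash
python3 st.py
```

```text
t 18.925 pos [489.06  -6.08  61.35] yaw 61.88 J6 -68.9 F tool [-0.58  0.27  0.8 ] T [-0.013  0.045  0.202] w 13.9 eff6 -0.187
```

Call:
servo_tool([
  [0,0,0,0,0,0.06,1],
  [0,0,0,0,0,0.06,1],
  [0,0,0,0,0,0.06,1],
  [0,0,0,0,0,0.06,1],
])

```text
time: 19.42
position: [489.1, -6.1, 61.4]
tool_rot: [[-0.745, 0.667, 0.0], [0.667, 0.745, -0.0], [-0.0, -0.0, -1.0]]
ft_force: [0.2, -0.5, -0.5]
gripper_width: 13.7
```

```bash
python3 st.py
```

```text
t 19.425 pos [489.08  -6.11  61.35] yaw 48.13 J6 -55.1 F tool [-0.54 -0.24  0.54] T [-0.086 -0.023  0.213] w 13.7 eff6 -0.187
```

Call:
servo_tool([
  [0,0,0,0,0,0.06,1],
  [0,0,0,0,0,0.06,1],
  [0,0,0,0,0,0.06,1],
])

```text
time: 19.8
position: [489.1, -6.1, 61.4]
tool_rot: [[-0.613, 0.79, 0.0], [0.79, 0.613, -0.0], [-0.0, -0.0, -1.0]]
ft_force: [0.5, -1.1, 0.5]
gripper_width: 13.9
```

```bash
python3 st.py
```

```text
t 19.8 pos [489.09  -6.1   61.37] yaw 37.82 J6 -44.8 F tool [-1.15 -0.24 -0.5 ] T [-0.109 -0.046  0.274] w 13.9 eff6 -0.187
```

Call:
servo_tool([
  [0,0,0,0,0,0.06,1],
  [0,0,0,0,0,0.06,1],
  [0,0,0,0,0,0.06,1],
])

```text
time: 20.18
position: [489.1, -6.1, 61.4]
tool_rot: [[-0.462, 0.887, 0.0], [0.887, 0.462, -0.0], [-0.0, -0.0, -1.0]]
ft_force: [-0.4, 0.2, -0.0]
gripper_width: 13.5
```

```bash
python3 st.py;  python3 - <<'E'
from h import *
for i in range(1):
  o,s=cap('scene','scene9.png')
z=s['image'][120:240,190:350]
z=np.clip(cv2.resize(z,None,fx=5,fy=5,interpolation=cv2.INTER_CUBIC).astype(float)*1,0,255).astype('uint8')
cv2.imwrite('pics/s9.png',z[:,:,::-1])
E
```

```text
t 20.175 pos [489.06  -6.12  61.35] yaw 27.5 J6 -34.5 F tool [ 0.38 -0.27  0.05] T [-0.162  0.     0.21 ] w 13.5 eff6 -0.187
```

View pics/s9.png

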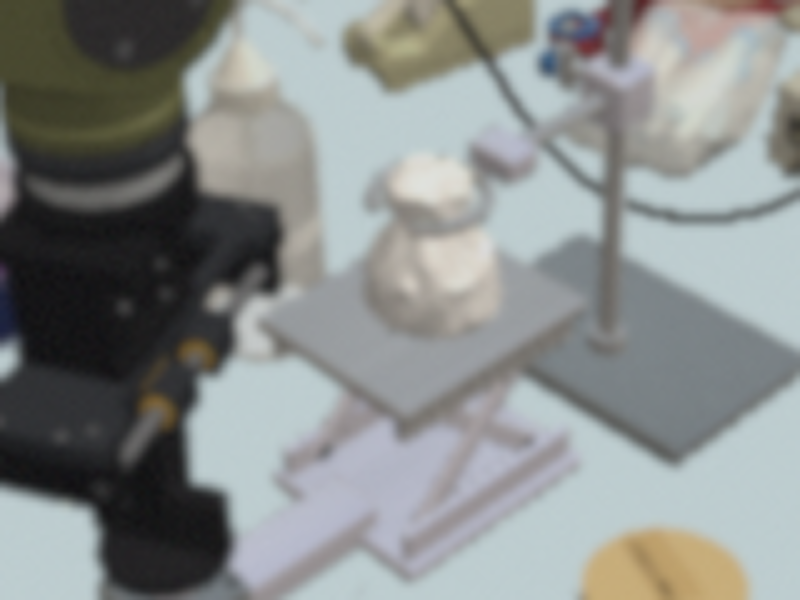

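Call:
servo_tool([
  [0,0,0,0,0,0.06,1],
  [0,0,0,0,0,0.06,1],
])

```text
time: 20.48
position: [489.1, -6.1, 61.4]
tool_rot: [[-0.353, 0.936, 0.0], [0.936, 0.353, -0.0], [-0.0, -0.0, -1.0]]
ft_force: [-0.1, -0.1, 0.6]
gripper_width: 13.4
```

```bash
python3 st.py
```

```text
t 20.475 pos [489.06  -6.12  61.36] yaw 20.67 J6 -27.7 F tool [-0.02 -0.17 -0.59] T [-0.136  0.005  0.261] w 13.4 eff6 -0.188
```

Call:
servo_tool([
  [0,0,0,0,0,0.06,1],
  [0,0,0,0,0,0.06,1],
])

```text
time: 20.72
position: [489.1, -6.1, 61.4]
tool_rot: [[-0.238, 0.971, 0.0], [0.971, 0.238, -0.0], [-0.0, -0.0, -1.0]]
ft_force: [-0.1, 0.2, 0.0]
gripper_width: 13.7
```

```bash
python3 st.py
```

```text
t 20.725 pos [489.06  -6.13  61.38] yaw 13.8 J6 -20.8 F tool [ 0.22 -0.01 -0.04] T [-0.162  0.015  0.191] w 13.7 eff6 -0.165
```

Call:
servo_tool([
  [0,0,0,0,0,0.06,1],
  [0,0,0,0,0,0.06,1],
])

```text
time: 20.98
position: [489.1, -6.1, 61.4]
tool_rot: [[-0.121, 0.993, 0.0], [0.993, 0.121, -0.0], [-0.0, -0.0, -1.0]]
ft_force: [-0.3, -0.6, -0.4]
gripper_width: 13.9
```

```bash
python3 st.py
```

```text
t 20.975 pos [489.06  -6.13  61.36] yaw 6.93 J6 -13.9 F tool [-0.6  -0.33  0.39] T [-0.157 -0.003  0.24 ] w 13.9 eff6 -0.115
```

Call:
servo_tool([
  [0,0,0,0,0,0.04,1],
])

```text
time: 21.1
position: [489.1, -6.2, 61.4]
tool_rot: [[-0.081, 0.997, 0.0], [0.997, 0.081, -0.0], [-0.0, 0.0, -1.0]]
ft_force: [0.7, 0.2, 1.6]
gripper_width: 13.5
```

```bash
python3 st.py;  python3 - <<'E'
from h import *
T=[]
for i in range(12):
  o,s=cap('scene','scene10.png'); T.append(env.get_obs()['ft_torque'][2])
print(np.mean(T),np.std(T)); o=env.get_obs();print(o['effort'][5],o['time'])
z=s['image'][120:220,230:350]
cv2.imwrite('pics/s10.png',cv2.resize(z,None,fx=6.6,fy=6,interpolation=cv2.INTER_CUBIC)[:,:,::-1])
E
```

```text
t 21.1 pos [489.06  -6.16  61.38] yaw 4.67 J6 -11.7 F tool [ 0.1   0.66 -1.6 ] T [-0.136  0.025  0.27 ] w 13.5 eff6 0.061
0.1689611495750254 0.03430704407497983
0.19026038702577353 21.7
```

View pics/s10.png

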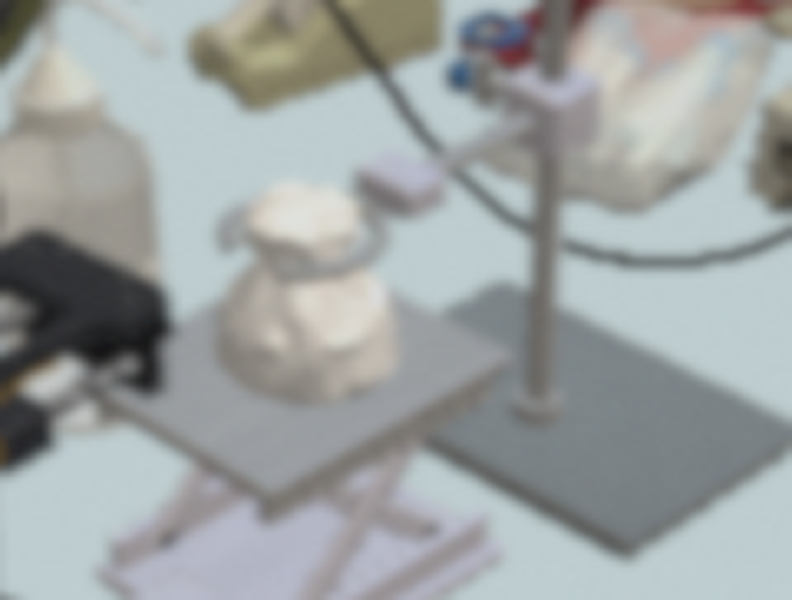

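```bash
cat > fl.py <<'E'
import cv2,numpy as np,sys
ref=cv2.imread('pics/scene8.png',0).astype(np.float32)
R=(146,150,40,24) # y,x ,w,h flask top part
def m(n,box):
    im=cv2.imread(f'pics/{n}.png',0).astype(np.float32);y,x,w,h=box
    t=ref[y:y+h,x:x+w]; s=im[y-4:y+h+4,x-4:x+w+4]
    k=8;T=cv2.resize(t,None,fx=k,fy=k,interpolation=cv2.INTER_CUBIC);S=cv2.resize(s,None,fx=k,fy=k,interpolation=cv2.INTER_CUBIC)
    r=cv2.matchTemplate(S,T,cv2.TM_CCOEFF_NORMED);_,v,_,l=cv2.minMaxLoc(r);return ((l[0]/k-4),(l[1]/k-4),round(v,3))
for n in sys.argv[1:]:
    print(n,'flask',m(n,(148,261,32,26)),'stand rod',m(n,(100,298,24,30)),'clampbox',m(n,(140,283,18,18)))
E
python3 fl.py scene1 scene3 scene4 scene8 scene9 scene10
```

```text
scene1 flask (0.0, 0.0, 0.999) stand rod (0.0, 0.0, 1.0) clampbox (0.0, 0.0, 0.999)
scene3 flask (0.0, 0.0, 0.999) stand rod (0.0, 0.0, 1.0) clampbox (0.0, 0.0, 0.999)
scene4 flask (0.0, 0.0, 1.0) stand rod (0.0, 0.0, 1.0) clampbox (0.0, 0.0, 0.999)
scene8 flask (0.0, 0.0, 1.0) stand rod (0.0, 0.0, 1.0) clampbox (0.0, 0.0, 0.999)
scene9 flask (-0.125, -0.125, 0.987) stand rod (0.0, 0.0, 1.0) clampbox (0.0, 0.0, 0.999)
scene10 flask (-0.125, -0.5, 0.977) stand rod (0.0, 0.0, 1.0) clampbox (-0.125, -0.25, 0.994)
```

```bash
cat > fe.py <<'E'
from h import *
import sys
def avg(n,k=5):
    a=np.mean([viewer.capture('scene')['image'].astype(np.float32) for _ in range(k)],0);np.save(n+'.npy',a);cv2.imwrite(f'pics/{n}.png',a[:,:,::-1]);return a
def ecc(a,b,box):
    y,x,w,h=box
    g=lambda i:cv2.GaussianBlur(cv2.cvtColor(i.astype(np.float32),cv2.COLOR_RGB2GRAY),(0,0),0.8)
    M=np.eye(2,3,dtype=np.float32)
    try:
        cc,M=cv2.findTransformECC(g(a)[y:y+h,x:x+w]/255,g(b)[y-0:y+h,x:x+w]/255,M,cv2.MOTION_TRANSLATION,(3,200,1e-6),None,1)
    except cv2.error as e: return 'fail'
    return M[0,2].round(3),M[1,2].round(3),round(cc,3)
def rd(n): return cv2.imread(f'pics/{n}.png')[:,:,::-1].astype(np.float32)
B={'flasktop':(147,262,30,22),'flaskmid':(160,264,26,24),'clampbox':(142,282,18,16),'platcorner':(186,256,30,34)}
def rep(n,ref='scene4'):
    for k,b in B.items(): print(n,k,ecc(rd(ref),rd(n),b))
E
python3 - <<'E'
from fe import *
for n in ['scene1','scene3','scene8','scene9']: rep(n)
avg('m0');rep('m0')
print(env.get_obs()['time'])
E
```

```text
scene1 flasktop (np.float32(-0.008), np.float32(-0.001), 1.0)
scene1 flaskmid (np.float32(0.003), np.float32(0.011), 1.0)
scene1 clampbox (np.float32(-0.006), np.float32(-0.003), 1.0)
scene1 platcorner (np.float32(-0.307), np.float32(4.137), 0.692)
scene3 flasktop (np.float32(0.002), np.float32(-0.0), 1.0)
scene3 flaskmid (np.float32(0.023), np.float32(0.013), 1.0)
scene3 clampbox (np.float32(-0.0), np.float32(-0.005), 1.0)
scene3 platcorner (np.float32(0.086), np.float32(0.573), 0.977)
scene8 flasktop (np.float32(-0.004), np.float32(-0.008), 1.0)
scene8 flaskmid (np.float32(0.001), np.float32(-0.007), 1.0)
scene8 clampbox (np.float32(-0.008), np.float32(0.001), 1.0)
scene8 platcorner (np.float32(1.339), np.float32(-0.677), 0.901)
scene9 flasktop (np.float32(-0.005), np.float32(-0.009), 1.0)
scene9 flaskmid (np.float32(-0.109), np.float32(-0.013), 0.984)
scene9 clampbox (np.float32(-0.008), np.float32(-0.005), 1.0)
scene9 platcorner (np.float32(0.474), np.float32(-3.287), 0.69)
m0 flasktop (np.float32(0.019), np.float32(-0.367), 0.847)
m0 flaskmid (np.float32(-0.251), np.float32(-0.355), 0.851)
m0 clampbox (np.float32(-0.026), np.float32(-0.259), 0.874)
m0 platcorner (np.float32(0.603), np.float32(-4.309), 0.739)
21.95[ WARN:0@7.890] global loadsave.cpp:1063 imwrite_ Unsupported depth image for selected encoder is fallbacked to CV_8U.
```

Contact is confirmed:
- The flask and clamp were still in scene9 (shift 0.01 px or less) and have since moved up about 0.4 px, roughly 1–1.5 mm.
- The knob has turned only 0.40 rad since then, so the force is below 20 N.
- The effort change and the shift both suggest about 8–11 N.

I'll release now.

Call:
servo_tool([
  [0,0,0,0,0,0,0.5],
  [0,0,0,0,0,0,0],
  [0,0,0,0,0,0,-0.3],
  [0,0,0,0,0,0,-0.3],
  [0,0,0,0,0,0,-0.3],
  [0,0,-15,0,0,0,-0.3],
  [0,0,-25,0,0,0,-0.3],
  [0,0,-30,0,0,0,-0.3],
])

```text
time: 22.95
position: [488.9, -6.0, 132.8]
tool_rot: [[-0.081, 0.997, -0.0], [0.997, 0.081, 0.0], [0.0, -0.0, -1.0]]
ft_force: [-0.3, -1.0, 1.1]
gripper_width: 61.9
```

Call:
servo_tool([
  [0,0,-30,0,0,0,-0.3],
  [0,0,0,0,0,0,-0.3],
  [0,0,0,0,0,0,-0.3],
])

```text
time: 23.32
position: [488.7, -6.0, 161.0]
tool_rot: [[-0.081, 0.997, -0.0], [0.997, 0.081, 0.0], [0.0, -0.0, -1.0]]
ft_force: [-0.5, -0.8, 0.4]
gripper_width: 61.8
```

```bash
python3 st.py
python3 - <<'E'
from fe import *
avg('m1',2);rep('m1');rep('m1','m0')
c=viewer.capture('scene');R=np.array(c['R']);t=np.array(c['t'])
for z in (150,151):
  q=R@np.array([665,-3,z])+t;print(q[0]/q[2]*c['fx'],q[1]/q[2]*c['fy'])
a=np.load('m1.npy').astype('uint8')[100:260,180:360]
cv2.imwrite('pics/f1.png',cv2.resize(a,None,fx=3.7,fy=3.7,interpolation=cv2.INTER_CUBIC)[:,:,::-1])
E
```

```text
t 23.325 pos [488.72  -6.   161.04] yaw 4.64 J6 -11.6 F tool [-0.77 -0.59 -0.35] T [-0.099  0.073 -0.006] w 61.8 eff6 0.001
m1 flasktop (np.float32(0.016), np.float32(-0.345), 0.849)
m1 flaskmid (np.float32(-0.253), np.float32(-0.355), 0.852)
m1 clampbox (np.float32(-0.008), np.float32(-0.252), 0.874)
m1 platcorner (np.float32(0.593), np.float32(-4.346), 0.756)
m1 flasktop (np.float32(-0.0), np.float32(0.006), 1.0)
m1 flaskmid (np.float32(-0.011), np.float32(0.003), 1.0)
m1 clampbox (np.float32(0.01), np.float32(0.003), 1.0)
m1 platcorner (np.float32(-0.008), np.float32(-0.004), 1.0)
-6.298712586812777 -36.786784019770614
-6.309963803500675 -37.11934396354176[ WARN:0@3.552] global loadsave.cpp:1063 imwrite_ Unsupported depth image for selected encoder is fallbacked to CV_8U.
```

View pics/f1.png

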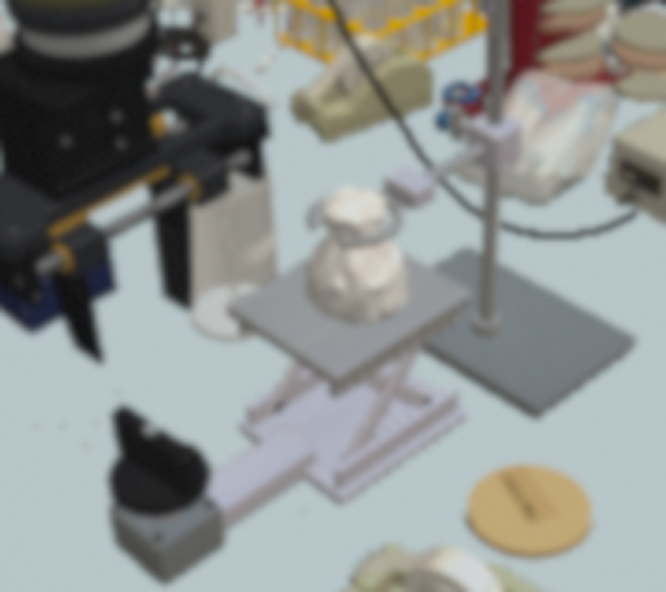

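```bash
python3 -c "
from h import *
print(ticket.job_done())"
```

```text
the job is handed in; nothing more can be done
None
```

I wound the knob clockwise about 3.75 rad in two grips, stopped once the platform was touching the flask, let go, raised the gripper clear and handed the job in at about 23.5 s.

**Last checks**
- **Contact:** the flask had moved up about 0.36–0.5 px (about 1.1–1.5 mm), which suggests 7–9 N. The joint 6 effort began to change 0.055 rad into a step and gave 9–11 N. The flask was still in a picture taken 0.40 rad before the end, so the force cannot be above about 20 N.
- **After release:** the platform and flask moved by 0.01 px or less. The dish, bottle and tape dispenser looked untouched in the last scene view, but I did not measure their positions.

**What disagreed or failed**
- **Regrip:** my first try at the second grip failed and the fingers shut to 0.5 mm. In the pictures the fingertips sat about 20–25 mm short of the reported tool point. Gripping 16 mm lower read 14.0 mm on the bar and held.
- **Wrist torque:** it was too noisy (about 0.03 N m) to show the contact clearly.
- **Joint 6 effort:** it read negative while turning, opposite to what I expected. I relied on how it changed and on the pictures.
- **First gap estimate:** the two camera views gave about 33 mm, and the winding came to about 29 mm before contact, within my 4 mm margin.

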